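Set the collar on the grinder spindle's flat and hold it for the set screw

TASK

Get the lap grinder ready for its collar's set screw: slide the transport lock fully along to its end stop so the spindle is uncovered, then turn the spindle until the flat on its side squarely faces the key guide (the two ribs on the housing). Then take the steel collar from the plywood block, lower it over the spindle with its set screw on the flat and hold it straight, with its top face flush with the spindle's end. Finish while still holding the collar there in the fingers, without letting go, and leave the jar, brush and mosaic panel alone.

Things in the scene. Friction and masses are not known exactly. Their poses are not given: they have to be found in the camera images.
- grinder: Grey bench grinder housing, 180 x 320 x 70 mm (x, y, z), fixed, disc removed. Origin: centre of its underside, on the work surface; z up. The spindle's axis is upright at x = 0, y = -60 mm. The key guide is two low ribs (6 mm high, 22 mm apart) on the housing's top that run from 32 to 84 mm in front of the spindle axis, i.e. towards -x. A lock rail runs along y on the top at x = +65 mm.
- lock (a joint): Transport lock, a slide along the grinder's +y, in m. 0 = its cap covers the spindle's end; 0.13 = end stop, spindle clear. It starts between 0 and 0.02. About 2 N of friction (plus 4 N per m/s); it stays where left. It is an aluminium carriage with an arm (underside 59 mm, top 68 mm above the housing's top) and a 36 mm cap right above the spindle, 4 mm clear of its end.
- lock_grip (a point): Centre of the top of the lock's black upright finger grip, which moves with the lock. The grip is 24 mm (grinder x) x 12 mm (grinder y) and stands 28 mm tall on the arm, its top 166 mm above the work surface; this point lies 62 mm to grinder +x of the cap's centre.
- spindle (a joint): Angle of the steel spindle about the upright axis, rad, growing anticlockwise from above. 0 = its flat faces grinder -x, squarely to the key guide. It starts between 0.6 and 1.9. Stiff (0.04 N m friction), stays where left, has no stop within a turn.
- spindle_end (a point): Centre of the spindle's top end, 55 mm above the housing's top (125 mm above the work surface); axes turn with the spindle (z up, -x out of the flat). The spindle is 22 mm in diameter with one flat 6.5 mm from the axis (17 mm wide) on its upper 43 mm, ending at the top (1.5 mm chamfer); fingers closed on the flat and the back read 17.5 mm, elsewhere up to 22 mm. Below the flat: a 32 mm round shoulder 12 mm high.
- flat (a point): Point in the middle of the flat's width, on its surface, 20 mm below the spindle's end; its -x axis points out of the flat.
- collar: Loose steel collar: ring of 44 mm outer diameter, 26 mm bore, 24 mm high, about 190 g (it may vary by a third). Origin: centre of its underside, z up. The set screw's dark round head sticks out of its side at -x, at half height; its 4 mm tip stands 4.5 mm into the bore, to 8.5 mm from the axis, so it passes only along the flat. It stands upright on the plywood block with the screw roughly towards the robot.
- collar_top (a point): Centre of the collar's top face, 24 mm above its origin.
- collar_screw (a point): Outer end of the set screw's head, 11 mm in diameter, 29.5 mm from the collar's axis at -x, 12 mm above its underside.
- riser: Plywood block, 100 x 100 x 40 mm, fixed, the collar stands on it. Origin: centre of its underside.
- jar: Closed jar, 70 mm diameter, 90 mm high; bystander. Origin: centre of its underside.
- brush: Brush lying on the table; bystander. Origin: under its middle.
- panel: Wood-framed mosaic panel lying flat, 166 x 214 x 24 mm; bystander. Origin: centre of its underside.
Not all that is in view belongs to the job. There is more than one size of the riser; the one meant has the size given above.

How it is judged:
By the outcome, as a careful person would: the job done as asked, in the order asked, and still so for the second after the job is handed in, while the arm keeps its last pose, push and grip.
It also fails if it takes over 61 s, if anything falls off the work surface, if the arm or the gripper's body presses on something with over 40 N, if the wrist force passes 120 N, or if a joint passes its speed limit or range.

ROBOT

A 7-joint arm with a two-finger parallel gripper is mounted at the origin on the work surface. World frame = base frame: x ahead of the robot, y to its left, z up, the work surface at z = 0. Lengths are in m, angles in rad, forces in N, time in s.
With the tool pointing down it reaches from about 0.35 to 0.9 m from the base axis. Payload 8.1 kg.
Tool frame: the origin (TCP) lies between the finger pads; the fingertips stand ahead of it and the grasp point (between the pads) is the TCP (arm.nose_length is the z of the fingertips in the tool frame, in m); z points along the fingers, y is the line along which they close (so a half turn about z gives the same grasp; the last joint's range is limited). The gripper opens to 92 mm and grips with 3 to 60 N. Pads are 19 mm wide; open, the fingers measure 130 mm over their backs; the gripper's body (75 mm by 190 mm) begins 47 mm behind the grasp point.
Start: joints at [-1.276, 0.434, 0.025, 1.573, -0.012, 1.134, -0.075], TCP at [0.242, 0.576, 0.246] pointing down, gripper open.
Joint ranges: [-2.62, 2.62], [-0.44, 2.09], [-1.27, 1.32], [0.08, 2.57], [-1.32, 4.46], [0.12, 2], [-2.74, 2.74]. Speed limits (rad/s): [2.22, 2.22, 3.01, 3.01, 3.14, 3.14, 3.14].

INTERFACE

Orientations are given as a rotation vector (axis times angle).
In Python, from cell import sensors, optics, arm gives the robot as it stands.
- The arm moves only by the tool arm_command, never from a script. Its argument "deltas" is one flat list of numbers, 7 for each row, row after row: the turn, a rotation vector about the world's x, y, z as a fraction of full scale, then the shift along the world's x, y, z as a fraction of full scale, then the finger opening in mm, from 0 to 91.8. In form: [wx, wy, wz, dx, dy, dz, fingers, wx, wy, wz, dx, dy, dz, fingers, ...]. A call has 1 to 20 rows; each row is the pose to reach, as a shift and turn from the pose commanded when the call began; what a row does not reach only later rows make up. Full scale, the value 1, is 1 m for a shift and 90 degrees for a turn. A row lasts 1/10 s, in which the tool goes at most 50 mm and 8.59 degrees, less where a joint would pass 70% of its speed; a pose out of reach is approached as far as the arm can. A call with a number of a shift or a turn outside -1 to 1 is refused whole. A call with a gripper value outside its range is refused whole. The fingers move at their own pace and stop on an object; "force" is the grip in N (left out, the last holds). Time passes only in rows, so rows that repeat a pose let the fingers close. It gives the time, the measured TCP pose, the force, the opening and the grip force at its end, in the units of the state.
- sensors.observe(): the state, without advancing time (a new reading comes with each control period).
- optics.get_image(name): name is "scene" or "side" or "wrist"; returns the picture (480x640x3 uint8, blue, green, red); there is no depth.
- optics.calibration(name): a dict with "camera_matrix" (3x3 intrinsics, pixels), "rvec" (rotation vector, rad) and "tvec" (3), from world to camera coordinates, as OpenCV has them. Camera axes: x right, y down, z forward; pixel columns grow to the right and rows downward; lengths in m; the calibration is good to about 2 mm. A picture is of the moment at which its call begins: read the wrist's pose just before it. calibration takes no time and is no camera call; for the wrist camera it gives the pose at the moment of the call.
- arm.sign_off(): hands the job in; it is judged then, once.
The state is a dict: "clock": time; "joints": joint angles; "dq": joint speeds; "joint_efforts": joint torques, N m; "position": TCP position; "ee_rot": TCP orientation; "force": force on the tool from outside, world axes, zero at the start; "ft_torque": the same for the moment, N m; "width": opening from 0.0 (shut) to 1.0 (fully open); "gripper_force": force on a finger pad.
Only numpy, scipy, OpenCV 4.12 (cv2) and the standard library are available. Lean on these libraries where they do the work, as an engineer would, in place of code of your own. Each camera call takes 0.05 s, during which the arm holds its last target. There are 200 camera calls.

## Working session

There is one attempt and no reset: what is moved stays moved. The work goes in short steps, Python scripts to look and compute and a tool call to move; the robot and the scene stay as the last step left them, time stands still between calls to the robot, and variables do not carry over. Pictures are saved under pics/ and viewed, at most 10 in all, crops included, and the job is handed in when it is done.

Besides the shell and the picture viewer there is one more tool, called as name(argument=value, ...) on one line, values as JSON. arm_command: Moves the arm, as the interface text tells. Its arguments: {"type":"object","properties":{"deltas":{"type":"array","items":{"type":"number"}},"force":{"type":"number"}},"required":["deltas"]}

```bash
ls; mkdir -p pics
python3 - <<'E'
from cell import sensors, optics, arm
import cv2,numpy as np
s=sensors.observe();print(s, arm.nose_length)
ims=[]
for n in("scene","side"):
    im=optics.get_image(n);cv2.imwrite(f"pics/{n}0.png",im)
    c=optics.calibration(n);R=cv2.Rodrigues(np.array(c["rvec"]))[0];print(n,-R.T@np.array(c["tvec"]).ravel(),c["camera_matrix"])
E
```

```text
pics
{'clock': 0.0, 'joints': array([-1.27559023,  0.43522561,  0.02500078,  1.57407313, -0.01160956,
        1.13398676, -0.07510586]), 'dq': array([ 7.55825425e-04,  1.03771770e-03, -3.36263020e-04,  4.10610791e-04,
        2.21362830e-04, -2.90790200e-04,  6.51996784e-05]), 'joint_efforts': array([ 1.03669910e-03, -6.67847013e+01,  9.85164978e-01, -3.14472771e+01,
       -6.05802611e-02,  4.24599834e-02,  1.76303006e-04]), 'position': array([0.24200368, 0.57574074, 0.2449529 ]), 'ee_rot': array([-6.20888975e-01, -3.07945917e+00,  2.41720217e-03]), 'force': array([ 0.15803588,  0.16672332, -0.7962452 ]), 'ft_torque': array([-0.02761294, -0.03051514, -0.0049024 ]), 'gripper_force': 0.0, 'width': 0.9990964719985369} 0.019
scene [ 1.73652501 -0.30613293  0.90864313] [[555.32989461   0.         322.16628946]
 [  0.         555.32989461 231.30126025]
 [  0.           0.           1.        ]]
side [ 0.13880839 -0.70467734  0.7164549 ] [[439.03357824   0.         316.75946198]
 [  0.         439.03357824 241.40264339]
 [  0.           0.           1.        ]]
```

View pics/scene0.png

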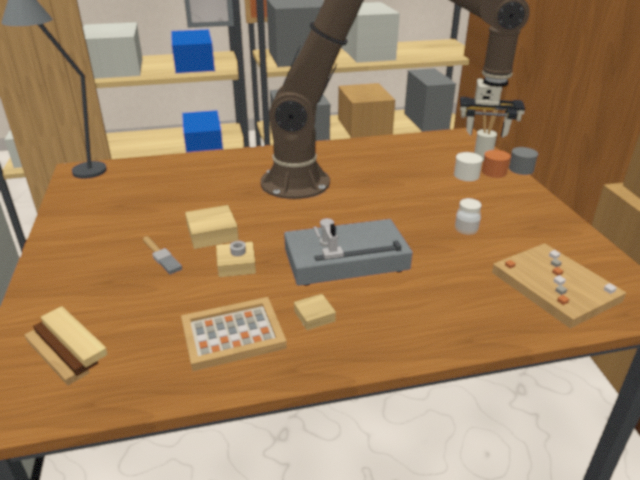

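View pics/side0.png

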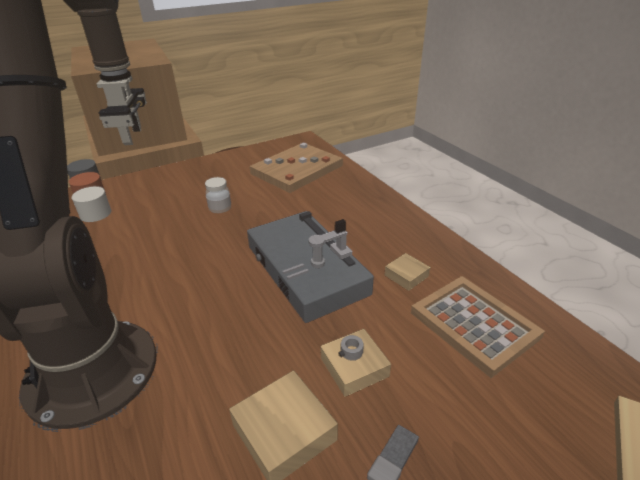

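The scene view shows the grinder at (350,250) and the plywood blocks: large at (211,225), middle at (236,257) with the collar on it, and small at (315,310). The middle block is the one meant because it carries the collar. In the side view the cap is at (317,243), the black grip at (340,226), the collar at (352,346) and its screw at (341,354).

```bash
cat > h.py <<'E'
from cell import sensors, optics, arm
import cv2,numpy as np
from scipy.spatial.transform import Rotation as Ro
def cal(n):
    c=optics.calibration(n);R=cv2.Rodrigues(np.array(c["rvec"],float))[0];t=np.array(c["tvec"],float).ravel()
    return np.array(c["camera_matrix"]),R,t
def ray(C,uv):
    K,R,t=C;d=R.T@np.linalg.inv(K)@np.array([uv[0],uv[1],1.]);return -R.T@t,d/np.linalg.norm(d)
def plane(C,uv,z):
    o,d=ray(C,uv);return o+d*(z-o[2])/d[2]
def tri(rs):
    A=sum(np.eye(3)-np.outer(d,d) for o,d in rs);b=sum((np.eye(3)-np.outer(d,d))@o for o,d in rs);return np.linalg.solve(A,b)
def proj(C,p):
    K,R,t=C;q=K@(R@np.array(p,float)+t);return q[:2]/q[2]
E
python3 - <<'E'
from h import *
np.set_printoptions(precision=4,suppress=True)
S,D=cal("scene"),cal("side")
print("collar",tri([ray(S,(238,247)),ray(D,(352,344))]), plane(S,(238,245),.064),plane(D,(352,343),.064))
print("grip", tri([ray(S,(332,229)),ray(D,(340,223))]))
im=cv2.imread("pics/side0.png");a=cv2.resize(im[200:400,220:440],None,fx=3,fy=3,interpolation=2)
im=cv2.imread("pics/scene0.png");b=cv2.resize(im[200:350,180:430],None,fx=3,fy=3,interpolation=2)
cv2.imwrite("pics/a.png",a)
cv2.imwrite("pics/b.png",b)
for n,C in(("scene",S),("side",D)):
    im=cv2.imread(f"pics/{n}0.png");h=cv2.cvtColor(im,cv2.COLOR_BGR2HSV)
    m=((h[...,1]<60)&(h[...,2]<150)&(h[...,2]>50)).astype(np.uint8)
    m=cv2.morphologyEx(m,cv2.MORPH_OPEN,np.ones((3,3)))
    nn,l,st,ce=cv2.connectedComponentsWithStats(m)
    tgt=(370,265) if n=="scene" else (300,285)
    k=l[tgt[1],tgt[0]];print(n,k,st[k])
    c,_=cv2.findContours((l==k).astype(np.uint8),0,2);c=max(c,key=cv2.contourArea)
    hu=cv2.convexHull(c);ap=cv2.approxPolyDP(hu,4,True)[:,0];print([ (tuple(p),plane(C,p,.07)[:2].round(3),plane(C,p,0)[:2].round(3)) for p in ap])
E
```

```text
collar [ 0.4557 -0.2422  0.0592] [ 0.4529 -0.2415  0.064 ] [ 0.4547 -0.2437  0.064 ]
grip [ 0.5726 -0.0063  0.1584]
scene 52 [ 285  220  127   65 5870]
[((np.int32(411), np.int32(250)), array([0.588, 0.209]), array([0.492, 0.252])), ((np.int32(405), np.int32(269)), array([0.666, 0.163]), array([0.576, 0.202])), ((np.int32(298), np.int32(284)), array([ 0.667, -0.116]), array([ 0.578, -0.1  ])), ((np.int32(285), np.int32(233)), array([ 0.43 , -0.107]), array([ 0.321, -0.09 ])), ((np.int32(390), np.int32(220)), array([0.427, 0.205]), array([0.317, 0.247]))]
side 51 [ 247  212  126  110 8184]
[((np.int32(309), np.int32(212)), array([0.597, 0.196]), array([0.647, 0.294])), ((np.int32(346), np.int32(231)), array([0.636, 0.069]), array([0.69 , 0.153])), ((np.int32(372), np.int32(275)), array([ 0.596, -0.106]), array([ 0.645, -0.041])), ((np.int32(372), np.int32(290)), array([ 0.568, -0.146]), array([ 0.614, -0.086])), ((np.int32(304), np.int32(321)), array([ 0.399, -0.153]), array([ 0.428, -0.093])), ((np.int32(257), np.int32(259)), array([0.395, 0.078]), array([0.422, 0.163])), ((np.int32(247), np.int32(230)), array([0.419, 0.202]), array([0.449, 0.301]))]
```

View pics/a.png

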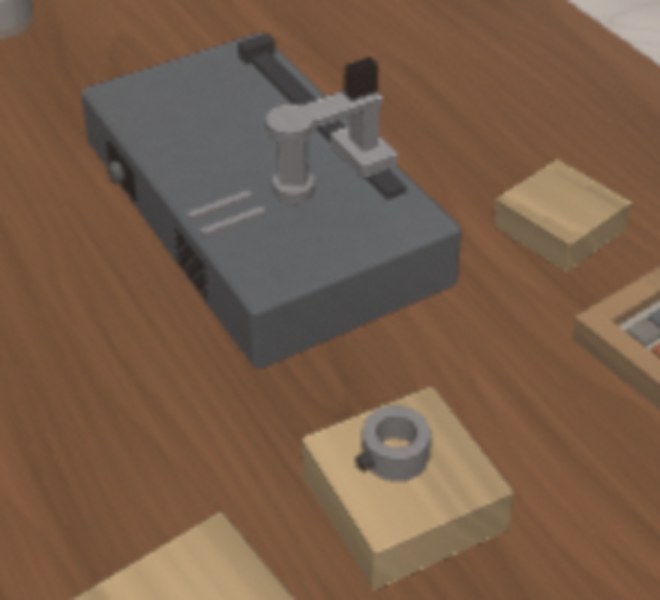

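View pics/b.png

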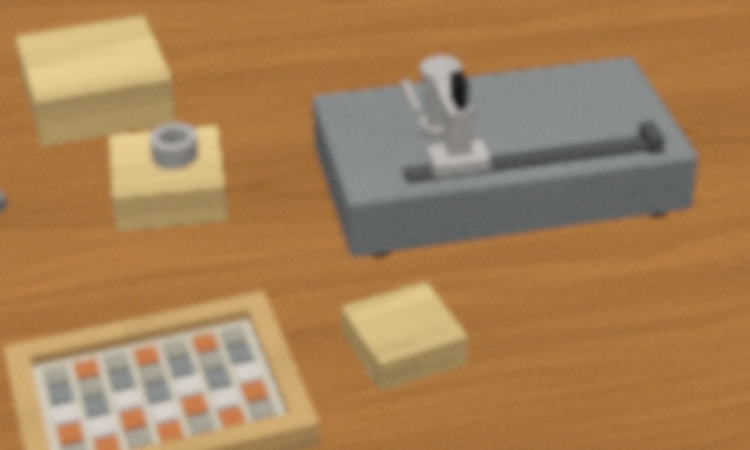

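Crop a shows the housing's top corners at side pixels (248,231), (304,304) and (373,277). The cap is at (316,240) and the grip top at (341,222). Crop b shows the corners at scene pixels (284,233), (391,220), (411,252) and (296,268), with the grip top at (333,225). The middle block is confirmed: its top spans about 35 px, where the large block's spans 45 and the small one's 30, and it carries the collar.

Run:
```python
from h import *
np.set_printoptions(precision=4,suppress=True)
S,D=cal("scene"),cal("side")
loc=[];W=[]
for C,uv,l in[(D,(248.3,231),(-90,160)),(D,(304,304),(-90,-160)),(D,(373,276.7),(90,-160)),(S,(284.3,232.7),(-90,-160)),(S,(390.7,220),(-90,160)),(S,(411.3,252),(90,160)),(S,(296,268.3),(90,-160))]:
    p=plane(C,uv,.07);print(l,p[:2]);loc.append(np.array(l)/1e3);W.append(p[:2])
L=np.array(loc);W=np.array(W);a=L-L.mean(0);b=W-W.mean(0)
th=np.arctan2((a[:,0]*b[:,1]-a[:,1]*b[:,0]).sum(),(a*b).sum());c,s=np.cos(th),np.sin(th);R=np.array([[c,-s],[s,c]])
o=W.mean(0)-R@L.mean(0);print("yaw",np.degrees(th),"o",o,"res",(W-L@R.T-o))
print("spindle",R@[0,-.06]+o)
g=tri([ray(S,(333,225.5)),ray(D,(340.7,221.5))]);print("grip",g,"local",R.T@(g[:2]-o))
b=[plane(D,(220+u/3,200+v/3),.04) for u,v in((303,440),(432,388),(511,492),(375,550))];print("riser",np.mean(b,0),b)
c0=plane(D,(352,346.5),.064);s=plane(D,(220+363/3,200+461/3),.052);print("collar",c0,"screw",s)
# wrist cam relative to tool
o=sensors.observe();K,Rc,t=cal("wrist");Rt=Ro.from_rotvec(o["ee_rot"]).as_matrix();print(Rt,"cam in tool",Rt.T@(-Rc.T@t-o["position"]),"\n",Rt.T@Rc.T,K)
```

```text
(-90, 160) [0.42   0.1964]
(-90, -160) [ 0.4215 -0.1107]
(90, -160) [ 0.5942 -0.1117]
(-90, -160) [ 0.4279 -0.1087]
(-90, 160) [0.4272 0.2067]
(90, 160) [0.5968 0.2063]
(90, -160) [ 0.6019 -0.1082]
yaw 0.23012196085296777 o [0.5113 0.0472] res [[-0.0006 -0.0104]
 [-0.0004  0.0025]
 [-0.0077  0.0007]
 [ 0.006   0.0045]
 [ 0.0066 -0.0002]
 [-0.0038 -0.0013]
 [ 0.      0.0042]]
spindle [ 0.5115 -0.0128]
grip [ 0.5724 -0.0058  0.1657] local [ 0.0609 -0.0533]
riser [ 0.4555 -0.2543  0.04  ] [array([ 0.4089, -0.2043,  0.04  ]), array([ 0.5067, -0.2088,  0.04  ]), array([ 0.5013, -0.305 ,  0.04  ]), array([ 0.4052, -0.2989,  0.04  ])]
collar [ 0.4501 -0.2508  0.064 ] screw [ 0.4286 -0.2466  0.052 ]
[[-0.9219  0.3875 -0.0004]
 [ 0.3875  0.9219 -0.0014]
 [-0.0002 -0.0014 -1.    ]] cam in tool [ 0.0698 -0.0007 -0.1393] 
 [[-0.0005 -0.9647 -0.2635]
 [ 1.     -0.0002 -0.001 ]
 [ 0.0009 -0.2635  0.9647]] [[342.5028   0.     322.2856]
 [  0.     342.5028 242.5348]
 [  0.       0.       1.    ]]
```

arm_command(deltas=[0,0,0.2533,0.33,-0.582,0.004,50,0,0,0.2533,0.33,-0.582,0.004,50,0,0,0.2533,0.33,-0.582,0.004,50,0,0,0.2533,0.33,-0.582,0.004,50,0,0,0.2533,0.33,-0.582,0.004,50,0,0,0.2533,0.33,-0.582,0.004,50,0,0,0.2533,0.33,-0.582,0.004,50,0,0,0.2533,0.33,-0.582,0.004,50,0,0,0.2533,0.33,-0.582,0.004,50,0,0,0.2533,0.33,-0.582,0.004,50,0,0,0.2533,0.33,-0.582,0.004,50,0,0,0.2533,0.33,-0.582,0.004,50,0,0,0.2533,0.33,-0.582,0.004,50,0,0,0.2533,0.33,-0.582,0.004,50,0,0,0.2533,0.33,-0.582,0.004,50,0,0,0.2533,0.33,-0.582,0.004,50])

```text
clock: 1.7
position: [0.5718, -0.0055, 0.2492]
ee_rot: [-0.001, -3.14, -0.001]
force: [0.7, 0.5, 0.5]
width: 0.542
gripper_force: 0.0
```

```bash
cat > look.py <<'E'
import sys
from h import *
np.set_printoptions(precision=4,suppress=True)
o=sensors.observe();C=cal("wrist");im=optics.get_image("wrist");n=sys.argv[1]
cv2.imwrite(f"pics/{n}.png",im);np.savez(f"pics/{n}.npz",K=C[0],R=C[1],t=C[2])
print(o["clock"],o["position"],Ro.from_rotvec(o["ee_rot"]).as_matrix().round(4).tolist(),o["force"])
E
python3 look.py w1
```

```text
1.7 [ 0.5718 -0.0055  0.2492] [[-1.0, 0.0005, -0.0011], [0.0005, 1.0, 0.0004], [0.0011, 0.0004, -1.0]] [0.6609 0.4768 0.525 ]
```

View pics/w1.png

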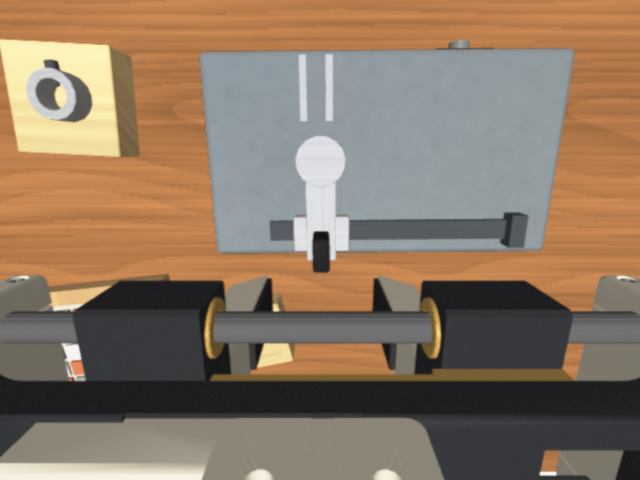

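The wrist view shows the cap circle at (320,161), the grip at (321,252), and the ribs as lines at x≈303 and x≈329 over rows 55–120. The housing's top corners are (203,53), (571,50), (543,249) and (218,252). The collar is at (51,94) with its screw at (52,64).

Run:
```python
from h import *
np.set_printoptions(precision=4,suppress=True)
z=np.load("pics/w1.npz");C=(z["K"],z["R"],z["t"])
im=cv2.imread("pics/w1.png");g=cv2.cvtColor(im,cv2.COLOR_BGR2GRAY)
cs=[plane(C,p,.07)[:2] for p in((202.5,53),(571.5,50),(543.5,249.5),(218,252.5))];print("corners",cs)
L=np.array([(-90,-160),(-90,160),(90,160),(90,-160)])/1e3;W=np.array(cs);a=L;b=W-W.mean(0)
th=np.arctan2((a[:,0]*b[:,1]-a[:,1]*b[:,0]).sum(),(a*b).sum());c,s=np.cos(th),np.sin(th);R=np.array([[c,-s],[s,c]]);o=W.mean(0)
print("yaw",np.degrees(th),o,"res",(b-L@R.T).tolist(),"spindle",R@[0,-.06]+o)
m=((g>200)).astype(np.uint8);m[:,:290]=0;m[:,345:]=0;
r=m[45:130];n,l,st,ce=cv2.connectedComponentsWithStats(r)
for i in range(1,n):
    if st[i,4]>100:
        ys,xs=np.where(l==i);rows=[(xs[ys==v].mean(),v+45) for v in(15,25,35,45,55,65)];print("rib",st[i],[plane(C,p,.076)[:2] for p in (rows[0],rows[-1])])
print("cap",plane(C,(320,161),.138)); 
d=(g<45).astype(np.uint8);d=d[228:275,305:338];ys,xs=np.where(d);print("grip px",xs.min()+305,xs.max()+305,ys.min()+228,ys.max()+228)
for p in((314,271),(329,271),(321.5,271)):print("grip",plane(C,p,.166))
for p in((51,94),(46,94)): print("collar",plane(C,p,.064))
print("screw",plane(C,(52,64),.052))
```

```text
corners [array([ 0.4236, -0.107 ]), array([0.4217, 0.2017]), array([0.5955, 0.2075]), array([ 0.5982, -0.1081])]
yaw 0.5071890535754565 [0.5097 0.0485] res [[0.002415089647310284, 0.005265269172171572], [0.003377166785983557, -0.006010127816305388], [-0.0028602347761339936, -0.0017964758294697347], [-0.0029320216571595142, 0.0025413344736035237]] spindle [ 0.5103 -0.0115]
rib [299  10   8  66 403] [array([ 0.4304, -0.0238]), array([ 0.4691, -0.0236])]
rib [326  10   7  66 403] [array([ 0.4304, -0.0015]), array([ 0.4691, -0.0013])]
cap [ 0.5096 -0.0083  0.138 ]
grip px 314 328 232 270
grip [ 0.5825 -0.0124  0.166 ]
grip [ 0.5825 -0.0021  0.166 ]
grip [ 0.5825 -0.0073  0.166 ]
collar [ 0.4544 -0.2451  0.064 ]
collar [ 0.4544 -0.2495  0.064 ]
screw [ 0.4278 -0.2479  0.052 ]
```

arm_command(deltas=[0,0,0,0,-0.002,-0.045,50,0,0,0,0,-0.002,-0.089,50,0,0,0,0,-0.002,-0.089,50,0,0,0,0,-0.002,-0.089,0,0,0,0,0,-0.002,-0.089,0,0,0,0,0,-0.002,-0.089,0,0,0,0,0,-0.002,-0.089,0,0,0,0,0,-0.002,-0.089,0], force=25)

```text
clock: 2.55
position: [0.5726, -0.0078, 0.1617]
ee_rot: [-0.0, 3.14, 0.0]
force: [-0.4, 0.5, 0.4]
width: 0.164
gripper_force: 0.0
```

arm_command(deltas=[0,0,0,0,0,0,0,0,0,0,0,0,0,0,0,0,0,0,0,0,0,0,0,0,0,0.02,0,0,0,0,0,0,0.04,0,0,0,0,0,0,0.06,0,0,0,0,0,0,0.08,0,0,0,0,0,0,0.1,0,0,0,0,0,0,0.115,0,0,0,0,0,0,0.12,0,0,0,0,0,0,0.122,0,0,0,0,0,0,0.122,0,0])

```text
clock: 3.75
position: [0.5717, 0.1149, 0.1615]
ee_rot: [0.002, -3.141, -0.001]
force: [-5.5, 0.8, 10.1]
width: 0.128
gripper_force: 25.0
```

arm_command(deltas=[0,0,0,0,0.003,0,0,0,0,0,0,0.006,0,0,0,0,0,0,0.008,0,0,0,0,0,0,0.008,0,0])

```text
clock: 4.15
position: [0.5716, 0.1202, 0.1615]
ee_rot: [-0.002, -3.14, 0.003]
force: [-6.2, -6.5, 11.8]
width: 0.126
gripper_force: 25.0
```

arm_command(deltas=[0,0,0,0,0.004,0,0,0,0,0,0,0.004,0,0])

```text
clock: 4.35
position: [0.5716, 0.1203, 0.1614]
ee_rot: [-0.007, -3.14, 0.01]
force: [-6.1, -15.8, 15.0]
width: 0.127
gripper_force: 25.0
```

arm_command(deltas=[0,0,0,0,-0.005,0,0,0,0,0,0,-0.005,0,50,0,0,0,0,-0.005,0,50,0,0,0,0,-0.005,0.04,50,0,0,0,0,-0.005,0.09,50,0,0,0,-0.061,-0.138,0.09,60,0,0,0,-0.061,-0.138,0.09,60,0,0,0,-0.061,-0.138,0.09,60,0,0,0,-0.061,-0.138,0.09,60,0,0,0,-0.061,-0.138,0.09,60,0,0,0,-0.061,-0.138,0.09,60])

```text
clock: 5.45
position: [0.5116, -0.0104, 0.2507]
ee_rot: [-0.002, 3.141, 0.001]
force: [-0.0, 1.3, -0.2]
width: 0.652
gripper_force: 0.0
```

```bash
python3 look.py w2; python3 -c "
import cv2
im=cv2.imread('pics/w2.png');cv2.imwrite('pics/w2c.png',cv2.resize(im[80:300,190:490],(800,587),interpolation=cv2.INTER_CUBIC))"
```

```text
5.45 [ 0.5116 -0.0104  0.2507] [[-1.0, -0.0016, 0.0002], [-0.0016, 1.0, 0.0006], [-0.0002, 0.0006, -1.0]] [-0.0287  1.3448 -0.2068]
```

View pics/w2c.png

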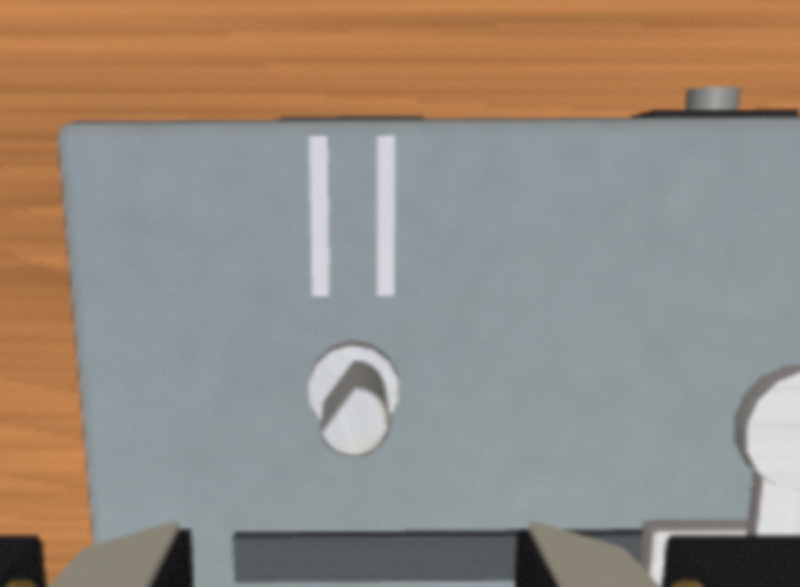

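The crop shows the spindle's top face at crop (354,420), with its flat edge running from (321,430) to (356,388). The flat therefore faces up and left in the image, about 50° from −x. The lock cap is well clear at (790,430).

Run:
```python
from h import *
np.set_printoptions(precision=4,suppress=True)
z=np.load("pics/w2.npz");C=(z["K"],z["R"],z["t"])
im=cv2.imread("pics/w2.png");g=cv2.cvtColor(im,cv2.COLOR_BGR2GRAY)
print(g[222:254:2,306:340:2])
y0,y1,x0,x1=215,260,300,345
m=np.zeros_like(g);m[y0:y1,x0:x1]=(g[y0:y1,x0:x1]>185)
n,l,st,ce=cv2.connectedComponentsWithStats(m);k=l[242,323];print(st[k])
c,_=cv2.findContours((l==k).astype(np.uint8),0,1);c=max(c,key=cv2.contourArea)[:,0]
P=np.array([plane(C,p,.125)[:2] for p in c]);print(P.tolist().__len__(),P.min(0),P.max(0))
hu=cv2.convexHull(c)[:,0];print(hu.tolist())
print(sensors.observe()["joints"])
for rr in((110,),(128,)):pass
s=(np.sum([[0]]))
w=(g>200);ribs=[]
for v in(135,185):
    xs=np.where(w[v,295:345])[0]+295;print(v,xs, plane(C,(xs.mean(),v),.076))
```

```text
[[186 204 207 208 208 182 119 110 109 108 103 101  96 109 196 213 197]
 [198 209 207 205 195 132 110 111 114 115 111 101  97  97 167 214 200]
 [197 207 209 203 149 110 111 114 160 186 171 139 105  94 144 207 198]
 [192 208 207 168 112 110 114 148 198 206 207 202 166 109 130 204 195]
 [185 206 193 123 109 109 132 189 206 207 207 211 205 165 127 202 194]
 [168 203 184 112 109 124 179 206 207 206 209 209 209 197 142 194 165]
 [150 183 180 110 114 163 208 208 209 206 208 207 209 204 163 167 153]
 [150 156 160 111 146 198 212 210 208 208 207 208 208 207 172 139 149]
 [149 148 126 132 187 206 211 211 208 208 206 208 208 209 181 134 150]
 [149 148 129 175 205 207 209 212 207 208 207 208 207 210 186 140 150]
 [148 148 151 201 207 206 208 211 208 208 208 206 206 203 151 145 151]
 [148 148 142 183 206 206 207 209 210 207 207 204 202 177 135 151 152]
 [147 147 145 142 190 205 206 209 211 207 205 201 183 142 148 151 152]
 [149 146 148 146 144 174 198 205 211 205 194 174 147 146 151 152 149]
 [148 148 149 150 149 144 144 152 160 153 141 141 148 150 152 152 151]
 [148 149 150 151 150 151 150 150 150 149 148 149 149 151 152 151 150]]
[312 226  23  24 357]
58 [ 0.5003 -0.0199] [ 0.5192 -0.0023]
[[327, 227], [329, 228], [331, 230], [333, 234], [334, 239], [334, 240], [332, 243], [327, 248], [324, 249], [320, 249], [317, 248], [314, 246], [313, 245], [312, 243], [312, 241], [314, 238], [320, 230], [324, 226]]
[-0.2896  0.2443  0.2542  1.8542 -0.0706  1.0517  1.5655]
135 [307 308 309 310 311 332 333 334 335 336] [ 0.4297 -0.0124  0.076 ]
185 [308 309 310 311 312 332 333 334 335 336] [ 0.473 -0.012  0.076]
```

arm_command(deltas=[0,0,-0.09,-0.001,0,-0.03,50,0,0,-0.18,-0.001,0,-0.07,50,0,0,-0.27,-0.001,0,-0.1,50,0,0,-0.36,-0.001,0,-0.12,50,0,0,-0.4,-0.001,0,-0.145,50,0,0,-0.4,-0.001,0,-0.145,50,0,0,-0.4,-0.001,0,-0.145,0,0,0,-0.4,-0.001,0,-0.145,0,0,0,-0.4,-0.001,0,-0.145,0,0,0,-0.4,-0.001,0,-0.145,0,0,0,-0.4,-0.001,0,-0.145,0,0,0,-0.4,-0.001,0,-0.145,0,0,0,-0.4,-0.001,0,-0.145,0], force=25)

```text
clock: 6.8
position: [0.5121, -0.0099, 0.1067]
ee_rot: [0.967, 2.986, 0.005]
force: [4.4, 7.4, -0.5]
width: 0.186
gripper_force: 25.0
```

arm_command(deltas=[0,0,-0.08,0.001,0.001,0,0,0,0,-0.16,0.001,0.001,0,0,0,0,-0.24,0.002,0.001,0,0,0,0,-0.32,0.002,0.001,0,0,0,0,-0.4,0.002,0.001,0,0,0,0,-0.48,0.002,0,0,0,0,0,-0.56,0.002,0,0,0,0,0,-0.597,0.002,0,0,0,0,0,-0.597,0.002,0,0,0,0,0,-0.597,0.002,0,0,0])

```text
clock: 7.8
position: [0.5116, -0.0123, 0.1067]
ee_rot: [-2.216, -2.226, -0.0]
force: [-5.2, -0.9, 12.4]
width: 0.191
gripper_force: 25.0
```

```bash
python3 -c "
from h import *
o=sensors.observe();print(o['position'],Ro.from_rotvec(o['ee_rot']).as_matrix().round(4).tolist(),o['force'],o['ft_torque'],o['width']*91.8,o['joints'])"
```

```text
[ 0.51163727 -0.01227058  0.10666242] [[-0.0043, 1.0, -0.0004], [1.0, 0.0043, 0.0005], [0.0005, -0.0004, -1.0]] [-5.23916174 -0.91135717 12.44635992] [-0.4748577   1.25489707 -0.02707842] 17.53637369116455 [-0.52385978  0.4720669   0.60322156  2.0394075  -0.39166092  0.74363866
  0.3259732 ]
```

arm_command(deltas=[0,0,0,0,0,0,50,0,0,0,0,0,0,50,0,0,0,0,0,0,50,0,0,0,0,0,0.05,60,0,0,0,0,0,0.1,70,0,0,0.09,0,0,0.144,70,0,0,0.18,0,0,0.144,70,0,0,0.27,0,0,0.144,70,0,0,0.36,0,0,0.144,70,0,0,0.45,0,0,0.144,70,0,0,0.54,0,0,0.144,70,0,0,0.63,0,0,0.144,70,0,0,0.72,0,0,0.144,70,0,0,0.81,-0.002,0,0.144,70,0,0,0.9,-0.002,0,0.144,70,0,0,1,-0.002,0,0.144,70,0,0,1,-0.002,0,0.144,70,0,0,1,-0.002,0,0.144,70])

```text
clock: 9.6
position: [0.5101, -0.0119, 0.2497]
ee_rot: [0.001, -3.142, -0.0]
force: [0.3, -0.2, 0.3]
width: 0.762
gripper_force: 0.0
```

```bash
python3 look.py w3
python3 - <<'E'
from h import *
np.set_printoptions(precision=4,suppress=True)
z=np.load("pics/w3.npz");C=(z["K"],z["R"],z["t"])
g=cv2.cvtColor(cv2.imread("pics/w3.png"),cv2.COLOR_BGR2GRAY)
print(g[210:256:2,300:346:2])
for v in(135,185):
    xs=np.where(g[v,295:345]>200)[0]+295;print(v,xs, plane(C,(xs.mean(),v),.076))
E
```

```text
9.6 [ 0.5101 -0.0119  0.2497] [[-1.0, -0.0005, -0.0], [-0.0005, 1.0, 0.0002], [0.0, 0.0002, -1.0]] [ 0.2624 -0.1537  0.2662]
[[145 145 146 145 147 145 146 146 140 129 122 119 122 116 119 132 142 145
  145 147 145 145 145]
 [145 146 145 145 145 146 146 137 129 144 171 187 191 186 168 140 122 138
  146 146 145 144 144]
 [144 145 145 143 143 143 128 144 191 203 202 204 203 205 206 205 186 132
  127 145 144 145 145]
 [144 143 143 144 143 133 158 198 203 204 203 204 201 206 205 209 205 201
  147 132 145 143 144]
 [142 144 142 144 141 163 200 204 204 203 202 204 201 205 205 208 205 210
  203 156 143 144 145]
 [143 143 143 144 143 194 203 203 197 199 199 199 197 199 201 202 200 208
  210 185 142 145 145]
 [141 142 143 144 166 204 198 153 128 130 128 129 128 131 131 131 131 164
  207 202 153 143 146]
 [143 142 145 151 197 204 182 114 107 105 105 106 105 108 108 108 107 122
  197 206 184 149 147]
 [144 143 143 149 198 205 165 107 106 106 106 107 107 108 108 108 107 108
  172 205 185 148 146]
 [145 145 145 149 198 203 150 105 106 108 107 106 108 107 108 108 108 106
  157 205 185 146 147]
 [144
[... 700 characters left out ...]
159 200 205 208 204 204 203 202 203 202 205 197
  154 142 147 149 149]
 [148 146 146 146 146 145 138 188 208 205 204 203 200 203 203 206 201 176
  134 148 148 147 150]
 [148 147 146 145 146 145 143 152 195 202 203 201 202 203 205 204 180 136
  142 148 148 148 147]
 [146 148 146 145 146 146 146 145 144 178 193 198 199 200 198 178 131 141
  148 146 147 148 148]
 [146 147 146 145 145 145 148 147 146 139 139 150 150 144 135 140 146 147
  148 149 148 147 146]
 [146 146 146 146 145 145 147 149 147 148 147 146 143 144 145 144 147 148
  148 147 147 146 146]]
135 [308 309 310 311 312 334 335 336 337 338] [ 0.4281 -0.0126  0.076 ]
185 [309 310 311 312 313 334 335 336 337 338] [ 0.4713 -0.0121  0.076 ]
```

arm_command(deltas=[0,0,0,-0.057,-0.235,-0.06,90,0,0,0,-0.057,-0.235,-0.06,90,0,0,0,-0.057,-0.235,-0.06,90,0,0,0,-0.057,-0.235,-0.06,90,0,0,0,-0.057,-0.235,-0.06,90,0,0,0,-0.057,-0.235,-0.06,90,0,0,0,-0.057,-0.235,-0.06,90,0,0,0,-0.057,-0.235,-0.06,90])

```text
clock: 10.45
position: [0.4537, -0.2456, 0.1898]
ee_rot: [-0.007, 3.141, 0.001]
force: [0.1, 0.6, -0.2]
width: 0.977
gripper_force: 0.0
```

```bash
python3 look.py w4
python3 - <<'E'
from h import *
np.set_printoptions(precision=4,suppress=True)
z=np.load("pics/w3.npz");C=(z["K"],z["R"],z["t"])
print("spindle",plane(C,(324.2,239),.125),"px of TCP xy",proj(C,(.5101,-.0119,.125)))
im=cv2.imread('pics/w4.png');cv2.imwrite('pics/w4c.png',cv2.resize(im[140:320,220:430],(700,600),interpolation=cv2.INTER_CUBIC))
E
```

```text
10.45 [ 0.4537 -0.2456  0.1898] [[-1.0, -0.0047, 0.0001], [-0.0047, 1.0, 0.0006], [-0.0001, 0.0006, -1.0]] [ 0.1266  0.5859 -0.1598]
spindle [ 0.5091 -0.0116  0.125 ] px of TCP xy [323.8715 240.2484]
```

View pics/w4c.png

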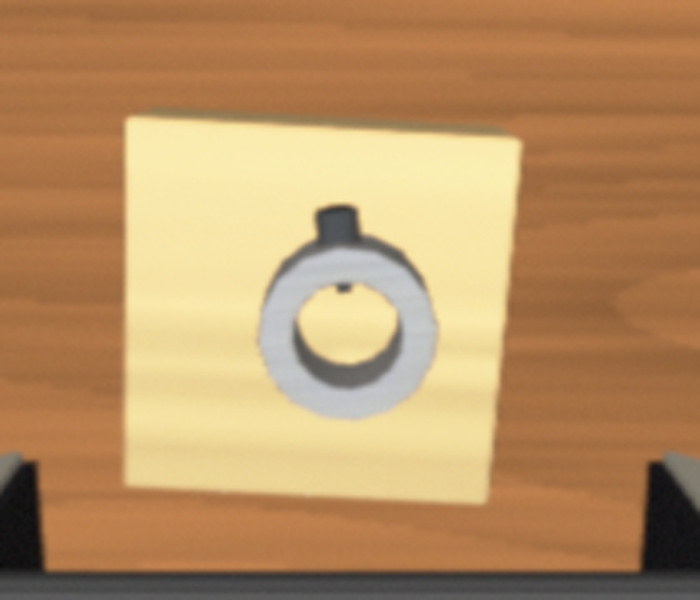

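The crop shows the collar's top ring centred at crop (348,333). The screw head's outer end is at (337,210) and its tip in the bore at (344,288), so the screw points almost exactly to −x with a small yaw.

Run:
```python
from h import *
np.set_printoptions(precision=4,suppress=True)
z=np.load("pics/w4.npz");C=(z["K"],z["R"],z["t"])
im=cv2.imread("pics/w4.png");h=cv2.cvtColor(im,cv2.COLOR_BGR2HSV)
m=((h[...,1]<50)&(h[...,2]>150)).astype(np.uint8);m[:150]=0;m[300:]=0;m[:,:280]=0;m[:,370:]=0
n,l,st,ce=cv2.connectedComponentsWithStats(m);k=1+st[1:,4].argmax()
c,_=cv2.findContours((l==k).astype(np.uint8),0,1);e=cv2.fitEllipse(cv2.convexHull(max(c,key=cv2.contourArea)));print(st[k],e)
A=plane(C,e[0],.064);print("centre",A)
q=lambda u,v,zz:plane(C,(220+u*.3,140+v*.3),zz)
s=q(337,213,.0575);t=q(344,288,.054);print("screw",s,t)
for d in(s-A,t-A,s-t):print(np.linalg.norm(d[:2]),np.degrees(np.arctan2(-d[1],-d[0])))
```

```text
[ 298  214   53   52 1322] ((323.6546325683594, 239.55055236816406), (51.36481475830078, 53.3569221496582), 97.73098754882812)
centre [ 0.4535 -0.2457  0.064 ]
screw [ 0.4258 -0.2479  0.0575] [ 0.4449 -0.2461  0.054 ]
0.02775759247679617 4.459240222398558
0.008548703987935433 2.5766789946872044
0.019215554842886316 5.296641803841219
```

arm_command(deltas=[0,0,0.047,0,0,-0.05,90,0,0,0.047,0,0,-0.1,90,0,0,0.047,0,0,-0.12,90,0,0,0.047,0,0,-0.128,90,0,0,0.047,0,0,-0.128,90,0,0,0.047,0,0,-0.128,30,0,0,0.047,0,0,-0.128,30,0,0,0.047,0,0,-0.128,30,0,0,0.047,0,0,-0.128,30,0,0,0.047,0,0,-0.128,30,0,0,0.047,0,0,-0.128,30,0,0,0.047,0,0,-0.128,30,0,0,0.047,0,0,-0.128,30,0,0,0.047,0,0,-0.128,30], force=45)

```text
clock: 11.9
position: [0.4532, -0.2466, 0.0619]
ee_rot: [-0.123, 3.139, 0.001]
force: [-1.7, 1.5, 5.5]
width: 0.472
gripper_force: 45.0
```

arm_command(deltas=[0,0,0,0,0,0.05,30,0,0,0,0,0,0.1,30,0,0,-0.046,0,0,0.13,30,0,0,-0.046,0.01,0.04,0.13,30,0,0,-0.046,0.02,0.08,0.13,30,0,0,-0.046,0.03,0.12,0.13,30,0,0,-0.046,0.04,0.16,0.13,30,0,0,-0.046,0.05,0.2,0.13,30,0,0,-0.046,0.055,0.225,0.13,30,0,0,-0.046,0.056,0.235,0.12,30,0,0,-0.046,0.056,0.235,0.108,30,0,0,-0.046,0.056,0.235,0.108,30,0,0,-0.046,0.056,0.235,0.108,30])

```text
clock: 13.2
position: [0.5084, -0.0138, 0.1692]
ee_rot: [0.006, -3.14, 0.002]
force: [0.6, -0.6, -0.7]
width: 0.469
gripper_force: 45.0
```

```bash
python3 look.py w5
python3 - <<'E'
from h import *
im=cv2.imread('pics/w5.png')
s=optics.get_image("side");cv2.imwrite("pics/s5.png",s);p=proj(cal("side"),(.51,-.012,.15)).astype(int);print(p)
s=s[p[1]-50:p[1]+60,p[0]-55:p[0]+55]
cv2.imwrite('pics/w5c.png',np.hstack([cv2.resize(im[160:380,220:420],(400,440),interpolation=2),cv2.resize(s,(400,440),interpolation=2)]))
E
```

```text
13.2 [ 0.5084 -0.0138  0.1692] [[-1.0, -0.0035, -0.0015], [-0.0035, 1.0, -0.001], [0.0015, -0.001, -1.0]] [ 0.5566 -0.6096 -0.7437]
[317 236]
```

View pics/w5c.png

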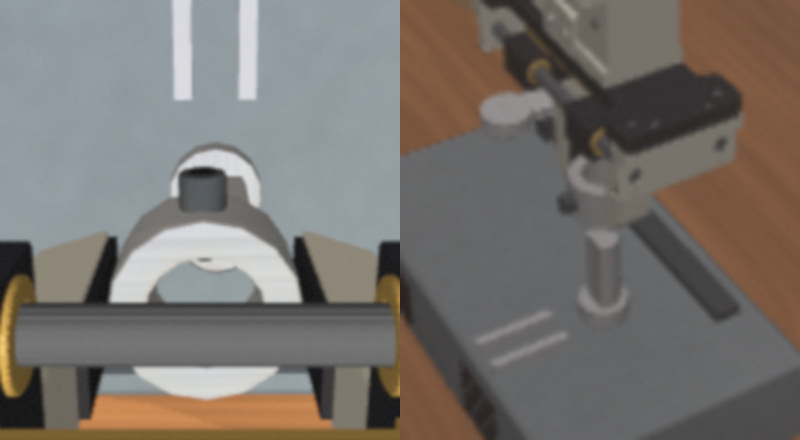

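The wrist crop shows the collar held straight, with the screw at crop (203,190) pointing at the ribs. The shoulder and spindle sit slightly right of it at column ~217, so the collar needs about +2.5 mm in y. The side crop shows the collar above the spindle and the lock cap well clear.

arm_command(deltas=[0,0,0,0.001,0.0025,-0.01,30,0,0,0,0.001,0.0025,-0.01,30,0,0,0,0.001,0.0025,-0.01,30])

```text
clock: 13.6
position: [0.5099, -0.0094, 0.1594]
ee_rot: [0.01, -3.141, 0.0]
force: [0.5, -0.3, -1.0]
width: 0.47
gripper_force: 45.0
```

```bash
python3 look.py w6
python3 - <<'E'
from h import *
np.set_printoptions(precision=4,suppress=True)
z=np.load("pics/w6.npz");C=(z["K"],z["R"],z["t"]);g=cv2.cvtColor(cv2.imread("pics/w6.png"),cv2.COLOR_BGR2GRAY)
print("shoulder px expected",proj(C,(.5092,-.0115,.082)),"edges",proj(C,(.5092,-.0275,.082)),proj(C,(.5092,.0045,.082)))
for v in range(226,262,4):print(v,g[v,300:352:2])
xs=np.where(g[200,295:345]>200)[0]+295;print("ribs",xs,plane(C,(xs.mean(),200),.076))
E
```

```text
13.6 [ 0.5099 -0.0094  0.1594] [[-1.0, -0.0062, -0.0007], [-0.0062, 1.0, -0.0001], [0.0007, -0.0001, -1.0]] [ 0.4745 -0.3154 -0.9545]
shoulder px expected [320.9753 257.5632] edges [296.8728 257.4252] [345.0767 257.7012]
226 [151 151 149 151 151 150 152 153 151 153 151 153 153 153 153 152 153 152
 152 152 152 150 152 151 151 152]
230 [151 152 151 151 153 151 152 152 151 151 152 152 153 153 154 153 152 153
 152 153 151 152 152 151 151 152]
234 [154 153 155 154 151 138 122 119 114 115 113 112 110 109 113 119 139 152
 154 153 152 152 150 152 152 151]
238 [152 151 144 123 125 168 198 203 209 215 211 211 215 210 205 190 146 107
 120 148 153 152 151 151 151 150]
242 [150 128 147 201 213 213 215 210 203 199 193 192 197 202 214 216 214 216
 186 122 127 152 152 151 151 153]
246 [142 202 212 213 199 107  53  42  31  25  26  28  29  35  50  56 138 216
 220 218 187 134 151 152 153 152]
250 [204 213 212 196 127  72  78  86  88  87  88  87  87  88  82  73  79 148
 212 218 215 181 140 153 153 155]
254 [214 213 198 125 103  73  79  88  90  92  93  92  90  87  83  72  71 107
 135 212 216 211 182 154 154 154]
258 [215 209 159 114 116  73  81  88  92  93  92  91  90  88  80  71  63 102
 108 144 195 208 184 151 154 153]
ribs [300 301 302 303 304 305 306 307 334 335 336 337 338 339 340 341] [ 0.4718 -0.012   0.076 ]
```

Run:
```python
from h import *
np.set_printoptions(precision=4,suppress=True)
P=[];r=[]
for i in range(16):
    optics.get_image("wrist");o=sensors.observe();P.append(o["position"]);R=Ro.from_rotvec(o["ee_rot"]).as_matrix();r.append([np.degrees(np.arctan2(-R[0,1],R[1,1])),R[0,2],R[1,2]])
P=np.array(P);print(P.mean(0),P.std(0),np.mean(r,0),np.std(r,0),o["clock"])
```

```text
[ 0.5102 -0.0093  0.1598] [0.     0.     0.0001] [0.361  0.0001 0.0001] [0.0023 0.0001 0.    ] 14.45
```

Run:
```python
from h import *
g=cv2.cvtColor(cv2.imread("pics/w6.png"),cv2.COLOR_BGR2GRAY)
im=cv2.imread("pics/w6.png");cv2.imwrite("pics/w6c.png",cv2.resize(im[220:370,260:385],(660,600)[0:2] if 0 else (500,600),interpolation=2))
for v in(290,300,304):print(v,g[v,262:386:2])
for v in(246,250,254,258,262,266):
    r=g[v,296:348].astype(float);w=np.where(r<100)[0]+296;print("screw",v,w.min(),w.max(),(w.min()+w.max())/2)
```

```text
290 [136 135 133 109  45  26  21  23  60 110 141 198 209 209 209 209 210 210
 210 209 210 209 207 205 205 207 209 210 197 151 144 160 202 210 212 207
 205 207 209 210 211 211 211 210 211 210 211 211 211 205 140  95  64  24
  22  25  35 104 134 136 135 135]
300 [134 118  51  25  23  20  35 137 207 215 216 215 214 214 213 213 211 208
 178 154 154 153 152 153 152 150 147 144 150 150 144 138 139 150 153 156
 156 157 156 156 155 156 164 205 209 210 210 211 211 211 209 212 207 153
  33  24  25  26  41 111 134 135]
304 [124  67  28  22  20  20  57 187 214 213 212 214 213 212 213 212 202 136
 119 155 156 155 155 155 154 155 156 157 156 155 154 154 153 155 155 156
 156 156 154 155 155 154 142 119 181 212 212 213 212 212 212 212 212 191
  77  23  23  24  25  58 120 135]
screw 246 311 331 321.0
screw 250 309 332 320.5
screw 254 309 333 321.0
screw 258 309 333 321.0
screw 262 309 333 321.0Traceback (most recent call last):
  File "<stdin>", line 6, in <module>
    return umr_minimum(a, axis, None, out, keepdims, initial, where)
ValueError: zero-size array to reduction operation minimum which has no identity
```

View pics/w6c.png

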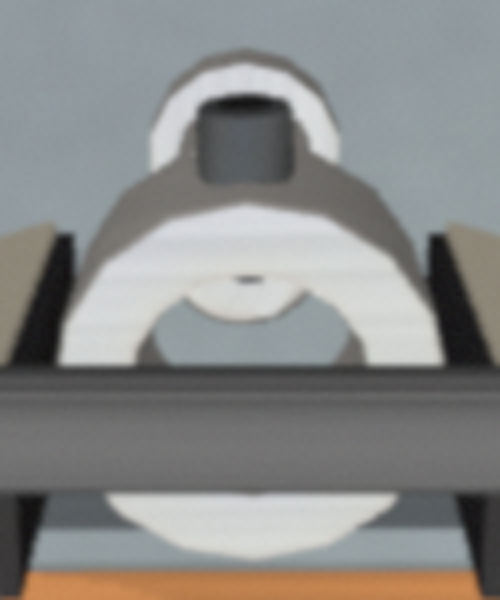

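The crop shows the ring centred at column ~322 and the screw at 321, so the collar's yaw is about +1.2° relative to the tool. The spindle's end shows through the bore at column ~322, with its rear edge at row 300.

Run:
```python
from h import *
C=cal("wrist")
f=lambda r,z:plane(C,(322,r),z)[:2].round(4)
print("collar front/back",f(271,.162),f(359,.162),"bore front",f(287.5,.162))
print("spindle rear edge",f(300.3,.125),f(300.3,.1235),"shoulder front",f(235.5,.082))
```

```text
collar front/back [ 0.4899 -0.0107] [ 0.5326 -0.0104] bore front [ 0.4974 -0.0106]
spindle rear edge [ 0.5205 -0.0106] [ 0.5212 -0.0106] shoulder front [ 0.4945 -0.0108]
```

arm_command(deltas=[0,0,-0.012,-0.0005,-0.0005,0,30,0,0,-0.012,-0.0005,-0.0005,0,30,0,0,-0.012,-0.0005,-0.0005,-0.005,30,0,0,-0.012,-0.0005,-0.0005,-0.01,30,0,0,-0.012,-0.0005,-0.0005,-0.014,30,0,0,-0.012,-0.0005,-0.0005,-0.018,30,0,0,-0.012,-0.0005,-0.0005,-0.021,30,0,0,-0.012,-0.0005,-0.0005,-0.021,30,0,0,-0.012,-0.0005,-0.0005,-0.021,30])

```text
clock: 15.35
position: [0.5097, -0.0098, 0.1387]
ee_rot: [-0.02, -3.141, 0.0]
force: [0.9, -0.0, -1.9]
width: 0.475
gripper_force: 45.0
```

arm_command(deltas=[0,0,0,0,0,-0.003,30,0,0,0,0,0,-0.006,30,0,0,0,0,0,-0.009,30,0,0,0,0,0,-0.012,30,0,0,0,0,0,-0.014,30,0,0,0,0,0,-0.016,30,0,0,0,0,0,-0.016,30,0,0,0,0,0,-0.016,30,0,0,0,0,0,-0.016,30,0,0,0,0,0,-0.016,30])

```text
clock: 16.35
position: [0.5097, -0.0098, 0.1229]
ee_rot: [0.02, 3.141, 0.0]
force: [0.3, -0.4, -2.3]
width: 0.47
gripper_force: 45.0
```

```bash
python3 look.py w7
python3 - <<'E'
from h import *
np.set_printoptions(precision=5,suppress=True)
im=optics.get_image("side")
o=sensors.observe();R=Ro.from_rotvec(o["ee_rot"]).as_matrix();print(o["position"],o["force"],np.degrees(np.arctan2(-R[0,1],R[1,1])),R[:,2],o["clock"])
w=cv2.imread("pics/w7.png");p=proj(cal("side"),(.51,-.012,.12)).astype(int);s=im[p[1]-50:p[1]+60,p[0]-55:p[0]+55]
cv2.imwrite('pics/w7c.png',np.hstack([cv2.resize(w[220:370,260:385],(400,480),interpolation=2),cv2.resize(s,(400,480),interpolation=2)]))
E
```

```text
16.35 [ 0.5097 -0.0098  0.1229] [[-0.9999, 0.0126, 0.0002], [0.0126, 0.9999, 0.0001], [-0.0002, 0.0001, -1.0]] [ 0.3363 -0.4168 -2.3026]
[ 0.50969 -0.00978  0.12283] [ 0.48221 -0.07992 -1.87154] -0.7175552325499412 [ 0.00015  0.00009 -1.     ] 16.45
```

View pics/w7c.png

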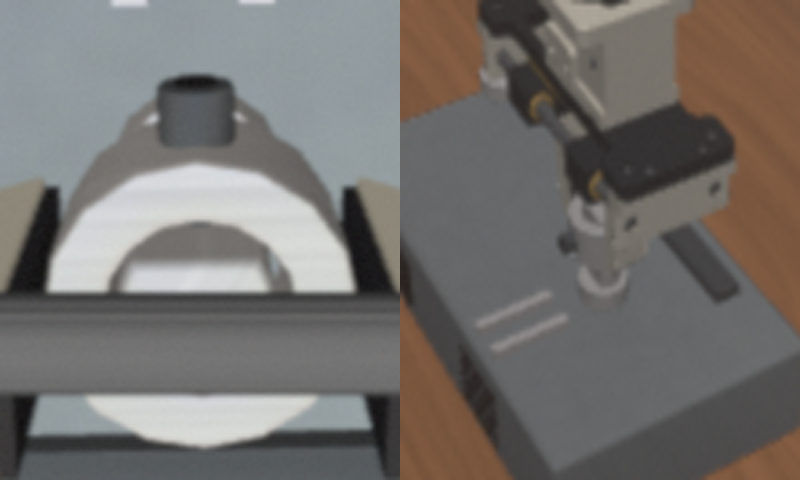

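The crop shows the collar seated around the spindle, screw towards the ribs. The flat edge is level inside the bore, no contact force is read, and the top sits at the spindle's end.

```bash
python3 -c "
from cell import arm
print(arm.sign_off())"
```

```text
the job is handed in; nothing more can be done
None
```

I handed the job in at 16.5 s: the lock is at its end stop, the spindle's flat faces the key guide to within about a degree, and the fingers still hold the collar straight on the spindle, set screw on the flat and top flush by the measured tool height.

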